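# Snap the retaining clip into the injector's groove

### The job

Take the wire retaining clip by its handle out of the rack and push it, mouth first, down into the groove of the injector shaft clamped in the fixture until it snaps fully home round the shaft, then let go. The groove is somewhere in the middle of the bare shaft: feel for it lightly, and never lean on the clip (it snaps in at about 10 N; keep your push below 20 N). Leave the cap nut, the socket and the oil bottle where they stand.

Things in the scene. Friction and masses are not known exactly. Their poses are not given: they have to be found in the camera images.
- clip: Retaining clip, about 140 g: an omega loop of 6 mm spring wire (40 mm wide, in the clip's x-z plane) under an upright dark steel handle. Origin: centre of the loop, on the shaft's axis when home. Mouth opens to -z, lowest point z = -11 mm, crotch at z = +10 mm. Clip y is the loop's axis, to lie along the shaft either way round. Starts upright in the rack, handle resting on the rack's top.
- handle (a point): Middle of the clip's handle, a block 24 mm (x) by 14 mm (y) by 42 mm (z), reaching from 16 to 58 mm above the clip's origin; this point is 37 mm above that origin; axes as the clip's.
- mouth (a point): Middle of the clip's mouth, 8.1 mm below its origin, between two rounded wire tips of 3 mm radius centred 9.7 mm to either side along x; axes as the clip's.
- jaw_a (a joint): Spread of the clip's spring arm on its +x side, rad: 0 = relaxed, 0.18 = stop. About 0.12 as the tips pass the groove's widest point, back below 0.05 once snapped home.
- jaw_b (a joint): The same for the arm on the clip's -x side.
- rack: Fixed aluminium block, 70 mm (x) by 36 mm (y) by 32 mm (z), origin at the centre of its underside. A slot 8 mm wide and 28 mm deep, open at the top and both ends, runs along its x and holds the clip's wire; the clip's axes are parallel to the rack's, its origin 16 mm above the rack's underside. Lift the clip straight up 30 mm to clear the slot.
- fixture: Fixed dark steel holder, origin at the centre of its underside: base plate 100 mm (x) by 170 mm (y) by 12 mm, two uprights 44 by 20 mm, 70 mm high, at y = +-62 mm, with thumb screws. It firmly clamps a level steel injector along its y axis: thin nozzle to -y, collar and black head to +y (from 68 mm off the centre, at most 31 mm above the shaft's axis).
- shaft_axis (a point): Point on the shaft's centre line midway between the uprights, 70 mm above the fixture's underside; axes as the fixture's, y along the shaft. The bare shaft here is 30 mm thick, with one groove 9 mm wide and 20 mm in diameter, whose middle is anywhere from -20 to +20 mm along y from this point (not measured). The 6 mm wire has 1.5 mm of play either way in it.
- shaft_top (a point): Top of the full 30 mm shaft, 15 mm above shaft_axis. Lightly set on the full shaft, the clip's tips rest with its origin 22 to 23 mm above the axis (hard pushing only strains the arms to their stop); over the groove they first touch at 16 mm. From there 6 to 12 N spreads the arms; below 8 mm the clip pulls itself down, with up to 25 N, until its crotch lands on the groove, origin at the axis.
- cap_nut: Bystander: dark steel stepped nut, 26 mm across, 34 mm tall, origin under its centre; loose.
- socket: Bystander: bright steel socket, 24 mm across, 60 mm tall, origin under its centre; loose.
- oil_bottle: Bystander: small white bottle, 44 mm across, 110 mm tall, origin under its centre; loose.
Not all that is in view belongs to the job. Leave any blue or yellow look-alike of the rack alone.

How it is judged:
By the outcome, as a careful person would: the job done as asked, in the order asked, and still so for the second after the job is handed in, with the robot touching nothing.
It also fails if it takes over 70 s, if anything falls off the work surface, if the arm or the gripper's body presses on something with over 40 N, if the wrist force passes 120 N, or if a joint passes its speed limit or range.

### The arm

A 6-joint arm with a two-finger parallel gripper is mounted at the origin on the work surface. World frame = base frame: x ahead of the robot, y to its left, z up, the work surface at z = 0. Lengths are in m, angles in rad, forces in N, time in s.
With the tool pointing down it reaches from about 0.425 to 0.95 m from the base axis. Payload 14.7 kg.
Tool frame: the origin (TCP) lies between the finger pads; the fingertips stand bot.tcp_to_tips ahead of it and the grasp point (between the pads) lies 2 mm behind it (bot.tcp_to_tips is the distance from the TCP to the fingertips, in m); x points along the fingers, y is the direction in which the jaws open and shut, and the axes are right-handed (so a half turn about x gives the same grasp; the last joint's range is limited). The gripper opens to 85 mm and grips with 20 to 120 N. Pads are 22 mm wide; open, the fingers measure 114 mm over their backs; the gripper's body (76 mm by 85 mm) begins 54 mm behind the grasp point. The pads swing forward as they close: fully open they stand 13 mm farther back than shut.
Start: joints at [1.223, 0.48, 1.596, -0, 1.065, -0.047], TCP at [0.193, 0.621, 0.248] pointing down, gripper open.
Joint ranges: [-2.75, 2.75], [-0.82, 2.05], [0.23, 2.67], [-1.56, 4.7], [0.09, 2.69], [-2.92, 2.92]. Speed limits (rad/s): [1.89, 1.89, 2.39, 3.01, 3.01, 3.01].

### API

Orientations are given as a rotation vector (axis times angle).
In Python, from station import bot gives the robot as it stands. The module is installed in compiled form; this text tells all that it offers.
- The arm moves only by the tool play_rows, never from a script. Its argument "moves" is text: rows parted by semicolons, each of 6 numbers parted by spaces: the shift along the tool's x, y, z as a fraction of full scale, then the turn, a rotation vector about the tool's x, y, z as a fraction of full scale. In form: dx dy dz rx ry rz; .... A call has exactly 10 rows; each row is the pose to reach, as a shift and turn from the pose commanded when the call began, along the tool's axes at that moment; what a row does not reach only later rows make up. Full scale, the value 1, is 200 mm for a shift and 45 degrees for a turn. A row lasts 1/8 s, in which the tool goes at most 62.5 mm and 10.7 degrees, less where a joint would pass 70% of its speed; a pose out of reach is approached as far as the arm can. A call with a number of a shift or a turn outside -1 to 1 is refused whole. A call with a gripper value outside its range is refused whole. "gripper" is the closure, from 0 (fully open) to 1 (shut), set as the call begins (left out, the last holds). The fingers move at their own pace and stop on an object; "force" is the grip in N (left out, the last holds). Time passes only in rows, so rows that repeat a pose let the fingers close, or fill a call up. It gives the time, the measured TCP pose, the force and the opening at its end, in the units of the state.
- bot.get_obs(): the state, without advancing time (a new reading comes with each control period).
- bot.grab_frame(name): name is "scene" or "top" or "wrist"; returns the picture (400x640x3 uint8, red, green, blue); there is no depth.
- bot.camera_model(name): a dict with "fx", "fy", "cx", "cy" (pixels), "R" (3x3) and "t" (3): a world point X has camera coordinates R X + t. Camera axes: x right, y down, z forward; pixel columns grow to the right and rows downward; lengths in m; the calibration is good to about 2 mm. A picture is of the moment at which its call begins: read the wrist's pose just before it. camera_model takes no time and is no camera call; for the wrist camera it gives the pose at the moment of the call.
- bot.job_done(): hands the job in, once; it reports no verdict.
The state is a dict: "time_s": time; "joints": joint angles; "joint_vel": joint speeds; "effort": joint torques, N m; "eef_pos": TCP position; "tool_rot": TCP orientation; "force": force on the tool from outside, world axes, zero at the start; "moment": the same for the moment, N m; "opening": opening from 0.0 (shut) to 1.0 (fully open).
Only numpy, scipy, OpenCV 4.12 (cv2) and the standard library are available. Lean on these libraries where they do the work, as an engineer would, in place of code of your own. Each camera call takes 0.05 s, during which the arm holds its last target. There are 200 camera calls.

## Working session

There is one attempt and no reset: what is moved stays moved. The work goes in short steps, Python scripts to look and compute and a tool call to move; the robot and the scene stay as the last step left them, time stands still between calls to the robot, and variables do not carry over. Pictures are saved under pics/ and viewed, about 8 in all and at most 12, crops included, and the job is handed in when it is done.

Besides the shell and the picture viewer there is one more tool, called by a JSON object that holds its "fn" and its "kwargs". play_rows: Moves the arm, as the interface text tells. Its arguments: {"type":"object","properties":{"moves":{"type":"string"},"gripper":{"type":"number"},"force":{"type":"number"}},"required":["moves"]}

```bash
mkdir -p pics; python3 - <<'E'
from station import bot
import cv2,numpy as np
print(bot.tcp_to_tips,bot.get_obs())
for n in ("scene","top"):
    m=bot.camera_model(n);print(n,m)
    cv2.imwrite(f"pics/{n}0.png",bot.grab_frame(n)[:,:,::-1])
E
```

```text
0.017 {'time_s': 0.0, 'joints': array([ 1.22341828e+00,  4.80797018e-01,  1.59691853e+00,  2.49993291e-05,
        1.06510723e+00, -4.65780133e-02]), 'joint_vel': array([-1.57537546e-05,  1.43883630e-03, -2.91743600e-04, -1.73423342e-04,
        6.58732161e-04,  3.49079399e-04]), 'effort': array([ 1.16632502e-03, -9.50663567e+01, -4.30166459e+01, -4.28020685e-04,
        1.27744334e-02,  1.47199330e-04]), 'eef_pos': array([0.19240069, 0.62043244, 0.24767833]), 'tool_rot': array([ 0.23515774,  1.55813371, -0.23705184]), 'force': array([-0.51574593, -0.14866236,  0.27322463]), 'moment': array([ 1.23536858e-02, -4.49455798e-02,  7.95113417e-05]), 'opening': 1.0002872737457502}
scene {'fx': 371.2992605077225, 'fy': 371.2992605077225, 'cx': 319.95355044688495, 'cy': 203.14771664019287, 'R': array([[-0.47957661,  0.87741074,  0.01251643],
       [ 0.69043492,  0.38610559, -0.61173695],
       [-0.54157723, -0.28473295, -0.79096223]]), 't': array([ 0.25028424, -0.40884765,  1.06027979])}
top {'fx': 388.49106521741965, 'fy': 388.49106521741965, 'cx': 314.64601444975256, 'cy': 207.32743188820152, 'R': array([[ 0.01010753, -0.99947141, -0.03089891],
       [-0.98116655, -0.00395196, -0.19312325],
       [ 0.19289905,  0.03226898, -0.98068785]]), 't': array([0.05921207, 0.61266773, 0.80543531])}
```

View pics/scene0.png

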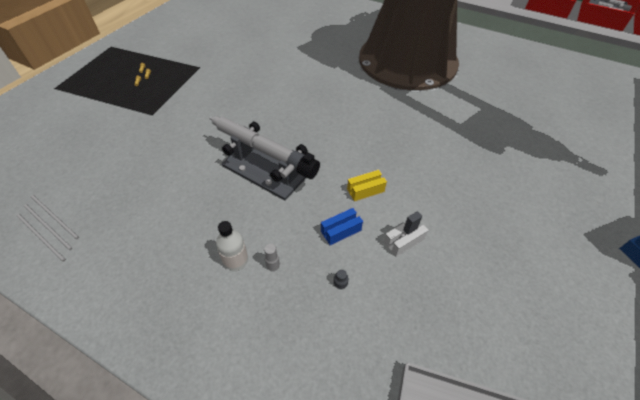

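View pics/top0.png

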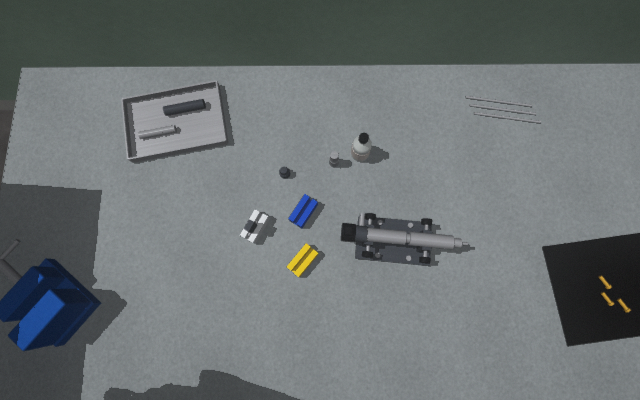

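The rack with the dark handle is at about (255,226) in the top view. The look-alikes are blue at (303,211) and yellow at (303,261). The aluminium block carrying the clip fits the description. The fixture is at about (397,241), with its black head to the left and a groove line near (408,238). I'll confirm with an enlarged crop.

```bash
python3 - <<'E'
import cv2,numpy as np
t=cv2.imread("pics/top0.png")
a=cv2.resize(t[201:251,230:280],None,fx=8,fy=8,interpolation=cv2.INTER_CUBIC)   # x8, origin 230,201
b=cv2.resize(t[205:275,335:475],None,fx=5,fy=5,interpolation=cv2.INTER_CUBIC)
a2=np.zeros((400,400,3),np.uint8);a2[:]=a
s=cv2.imread("pics/scene0.png")
c=cv2.resize(s[200:260,375:435],(300,300),interpolation=cv2.INTER_CUBIC) #x5
cv2.imwrite("pics/crop1.png",np.hstack([a,np.vstack([c,np.zeros((100,300,3),np.uint8)])]))
cv2.imwrite("pics/crop2.png",b)
E
```

```text
(no output)
```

View pics/crop1.png

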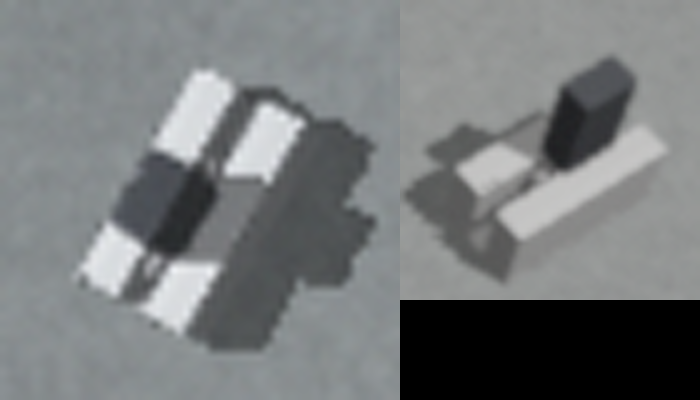

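View pics/crop2.png

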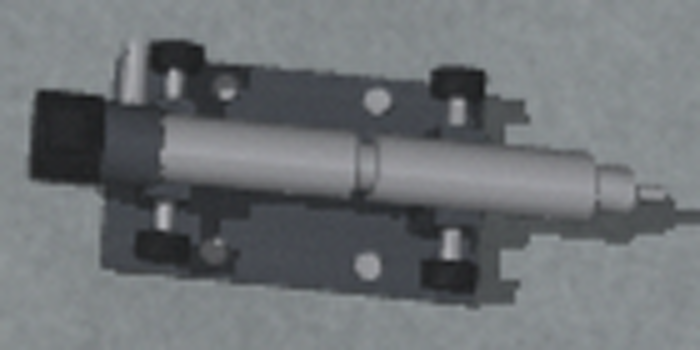

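```bash
cat > h.py <<'E'
from station import bot
import numpy as np, cv2
from scipy.spatial.transform import Rotation as Ro
def unproj(m,uv,z):
    d=m["R"].T@np.array([(uv[0]-m["cx"])/m["fx"],(uv[1]-m["cy"])/m["fy"],1]); c=-m["R"].T@m["t"]
    return c+d*(z-c[2])/d[2]
def proj(m,X):
    p=m["R"]@np.asarray(X)+m["t"]; return np.array([m["fx"]*p[0]/p[2]+m["cx"],m["fy"]*p[1]/p[2]+m["cy"]])
E
python3 - <<'E'
from h import *
np.set_printoptions(precision=4,suppress=True)
m=bot.camera_model("top")
A=lambda u,v:(230+u/8-.45,201+v/8-.45)
B=lambda u,v:(335+u/5-.4,205+v/5-.4)
P=[unproj(m,A(*q),.032)for q in((203,66),(305,120),(185,337),(78,278))]
for p in P:print(p)
c=sum(P)/4;print("rack c",c, [np.linalg.norm(P[i]-P[(i+1)%4]) for i in range(4)])
dx=(P[1]+P[0]-P[2]-P[3]);print("rack x yaw",np.arctan2(dx[1],dx[0]))
print("shaft l",unproj(m,B(165,152),.075),"r",unproj(m,B(590,185),.075))
print("groove",unproj(m,B(367,164),.078))
for q in((103,268),(515,303),(512,95)):print("base",unproj(m,B(*q),.012))
# handle top centre z=.074
print("handle top",unproj(m,A(152,190),.074))
o=bot.get_obs();print(Ro.from_rotvec(o["tool_rot"]).as_matrix())
w=bot.camera_model("wrist");print(-w["R"].T@w["t"],w["R"])
E
```

```text
[0.6138 0.2027 0.032 ]
[0.5981 0.1726 0.032 ]
[0.5353 0.2047 0.032 ]
[0.552  0.2362 0.032 ]
rack c [0.5748 0.2041 0.032 ] [np.float64(0.03401044940343083), np.float64(0.07055457300821716), np.float64(0.03558127332239184), np.float64(0.07030446581679363)]
rack x yaw -0.4846238951388896
shaft l [ 0.5492 -0.0516  0.075 ] r [ 0.5362 -0.2318  0.075 ]
groove [ 0.5442 -0.1371  0.078 ]
base [ 0.5034 -0.029   0.012 ]
base [ 0.4892 -0.2152  0.012 ]
base [ 0.5846 -0.2186  0.012 ]
handle top [0.5712 0.2074 0.074 ]
[[-0.0004  0.2963  0.9551]
 [-0.0011  0.9551 -0.2963]
 [-1.     -0.0011 -0.    ]]
[0.112  0.6448 0.3737] [[ 0.2979  0.9546 -0.0014]
 [ 0.9042 -0.2818  0.3211]
 [ 0.3061 -0.0969 -0.9471]]
```

{"fn": "play_rows", "kwargs": {"moves": "0 -0.05 0.09 0 0 0;0 -0.12 0.2 0 0 0;0 -0.2 0.33 0 0 0;0 -0.28 0.47 0 0 0;0 -0.35 0.6 0 0 0;0 -0.42 0.72 0 0 0;0 -0.48 0.82 0 0 0;0 -0.53 0.91 0 0 0;0 -0.57 0.97 0 0 0;0 -0.58 1 0 0 0", "gripper": 0, "force": 60}}

```text
time_s: 1.35
eef_pos: [0.3498, 0.45, 0.2484]
tool_rot: [0.237, 1.558, -0.237]
force: [-0.7, 1.2, -0.3]
opening: 1.002
```

{"fn": "play_rows", "kwargs": {"moves": "0 -0.05 0.09 0 0 0;0 -0.12 0.2 0 0 0;0 -0.2 0.33 0 0 0;0 -0.28 0.47 0 0 0;0 -0.35 0.6 0 0 0;0 -0.42 0.72 0 0 0;0 -0.48 0.82 0 0 0;0 -0.53 0.91 0 0 0;0 -0.57 0.97 0 0 0;0 -0.58 1 0 0 0"}}

```text
time_s: 2.6
eef_pos: [0.5063, 0.2801, 0.2482]
tool_rot: [0.236, 1.558, -0.237]
force: [0.5, 1.1, -0.2]
opening: 0.998
```

{"fn": "play_rows", "kwargs": {"moves": "0.03 -0.03 0.04 0.02 0 0;0.06 -0.06 0.09 0.05 0 0;0.1 -0.09 0.15 0.09 0 0;0.15 -0.13 0.22 0.12 0 0;0.2 -0.17 0.28 0.16 0 0;0.23 -0.2 0.34 0.19 0 0;0.26 -0.23 0.38 0.22 0 0;0.28 -0.25 0.41 0.23 0 0;0.29 -0.26 0.43 0.24 0 0;0.29 -0.26 0.43 0.24 0 0"}}

```text
time_s: 3.85
eef_pos: [0.5727, 0.2055, 0.1903]
tool_rot: [0.384, 1.536, -0.384]
force: [0.4, 0.8, 0.4]
opening: 1.001
```

```bash
cat > look.py <<'E'
import sys,pickle
from h import *
np.set_printoptions(precision=4,suppress=True)
o=bot.get_obs();m=bot.camera_model("wrist");f=bot.grab_frame("wrist")[:,:,::-1]
n=sys.argv[1];cv2.imwrite(f"pics/{n}.png",f);pickle.dump((o,m),open(f"pics/{n}.pkl","wb"))
R=Ro.from_rotvec(o["tool_rot"]).as_matrix()
print(o["time_s"],o["eef_pos"],"force",o["force"],"op",o["opening"]);print(R, "yaw",np.arctan2(-R[0,1],R[1,1]))
E
python3 look.py w1
```

```text
3.85 [0.5727 0.2055 0.1903] force [0.3988 0.8163 0.4134] op 1.0013396848757816
[[ 0.      0.4702  0.8826]
 [ 0.0001  0.8826 -0.4702]
 [-1.      0.0001 -0.    ]] yaw -0.4895299906724236
```

View pics/w1.png

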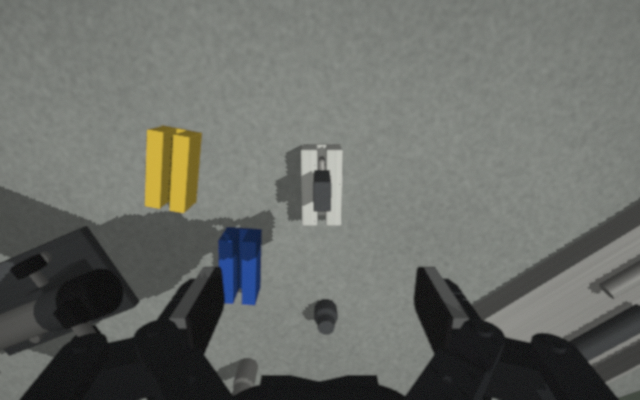

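```bash
python3 - <<'E'
import pickle
from h import *
np.set_printoptions(precision=4,suppress=True)
f=cv2.imread("pics/w1.png");cv2.imwrite("pics/w1c.png",cv2.resize(f[130:240,270:380],None,fx=5,fy=5,interpolation=cv2.INTER_CUBIC))
o,m=pickle.load(open("pics/w1.pkl","rb"))
for q in((301,149),(342,149),(342,225),(302,225)):print(unproj(m,q,.032))
R=Ro.from_rotvec(o["tool_rot"]).as_matrix()
E
```

```text
[0.5345 0.2074 0.032 ]
[0.551  0.2383 0.032 ]
[0.6136 0.2066 0.032 ]
[0.5962 0.1741 0.032 ]
```

View pics/w1c.png

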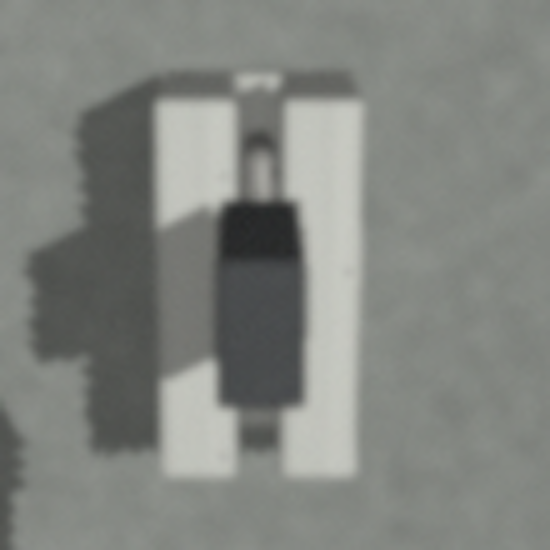

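{"fn": "play_rows", "kwargs": {"moves": "0.06 0.007 0.002 0 0 0;0.15 0.007 0.002 0 0 0;0.25 0.007 0.002 0 0 0;0.36 0.007 0.002 0 0 0;0.46 0.007 0.002 0 0 0;0.54 0.007 0.002 0 0 0;0.6 0.007 0.002 0 0 0;0.64 0.007 0.002 0 0 0;0.665 0.007 0.002 0 0 0;0.665 0.007 0.002 0 0 0"}}

```text
time_s: 5.15
eef_pos: [0.5736, 0.2066, 0.0572]
tool_rot: [0.384, 1.537, -0.384]
force: [0.2, -0.2, 1.2]
opening: 0.999
```

{"fn": "play_rows", "kwargs": {"moves": "0 0 0 0 0 0;0 0 0 0 0 0;0 0 0 0 0 0;0 0 0 0 0 0;0 0 0 0 0 0;0 0 0 0 0 0;0 0 0 0 0 0;0 0 0 0 0 0;0 0 0 0 0 0;0 0 0 0 0 0", "gripper": 1, "force": 60}}

```text
time_s: 6.4
eef_pos: [0.5737, 0.2066, 0.0575]
tool_rot: [0.384, 1.536, -0.384]
force: [-0.9, -0.6, 6.0]
opening: 0.152
```

{"fn": "play_rows", "kwargs": {"moves": "-0.04 0 0 0 0 0;-0.1 0 0 0 0 0;-0.18 0 0 0 0 0;-0.28 0 0 0 0 0;-0.4 0 0 0 0 0;-0.52 0 0 0 0 0;-0.64 -0.02 0.01 0 0 0;-0.74 -0.07 0.03 0 0 0;-0.8 -0.13 0.05 0 0 0;-0.82 -0.19 0.08 0 0 0"}}

```text
time_s: 7.65
eef_pos: [0.5698, 0.1645, 0.222]
tool_rot: [0.384, 1.536, -0.384]
force: [0.4, -0.3, -1.6]
opening: 0.156
```

{"fn": "play_rows", "kwargs": {"moves": "0 -0.1 0.04 0 0 0;0 -0.21 0.09 0 0 0;0 -0.34 0.15 0 0 0;0 -0.48 0.21 0 0 0;0 -0.62 0.27 0 0 0;0 -0.74 0.32 0 0 0;0 -0.84 0.36 0 0 0;0 -0.92 0.39 0 0 0;0 -0.98 0.42 0 0 0;0 -1 0.43 0 0 0"}}

```text
time_s: 8.9
eef_pos: [0.5517, -0.0522, 0.2211]
tool_rot: [0.384, 1.537, -0.384]
force: [-0.7, -0.2, -1.1]
opening: 0.154
```

{"fn": "play_rows", "kwargs": {"moves": "0 -0.05 0.02 -0.05 0 0;0 -0.12 0.05 -0.12 0 0;0 -0.2 0.08 -0.19 0 0;0 -0.27 0.11 -0.27 0 0;0 -0.33 0.14 -0.34 0 0;0 -0.37 0.16 -0.42 0 0;0 -0.39 0.165 -0.48 0 0;0 -0.395 0.168 -0.51 0 0;0 -0.395 0.168 -0.53 0 0;0 -0.395 0.168 -0.53 0 0"}}

```text
time_s: 10.15
eef_pos: [0.5444, -0.1366, 0.2213]
tool_rot: [0.057, 1.57, -0.057]
force: [-0.8, -0.4, -1.8]
opening: 0.161
```

```bash
python3 look.py w2
```

```text
10.15 [ 0.5444 -0.1366  0.2213] force [-0.8386 -0.3645 -1.8039] op 0.16053415614446914
[[-0.      0.0728  0.9973]
 [ 0.0001  0.9973 -0.0728]
 [-1.      0.0001 -0.    ]] yaw -0.07291122998977284
```

View pics/w2.png

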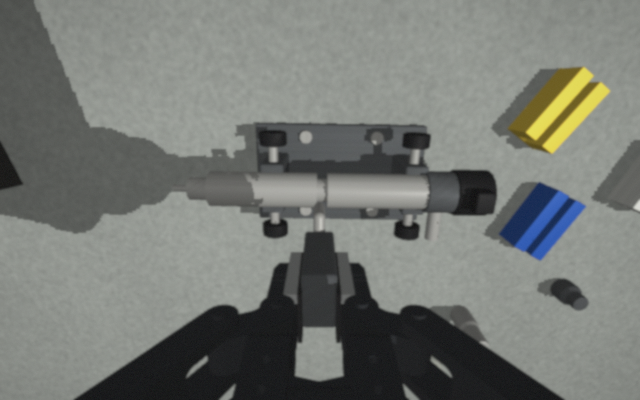

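The clip is held, with its wire at about (320,222). The groove shows at about (322,190) on the shaft. I'll enlarge that area to measure it.

```bash
python3 - <<'E'
from h import *
f=cv2.imread("pics/w2.png");cv2.imwrite("pics/w2c.png",cv2.resize(f[150:250,245:435],None,fx=4,fy=4,interpolation=cv2.INTER_CUBIC))
E
```

```text
(no output)
```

View pics/w2c.png

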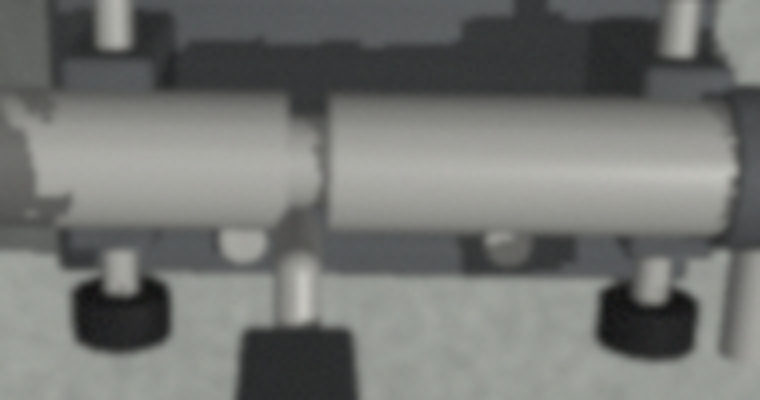

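```bash
python3 - <<'E'
import pickle
from h import *
np.set_printoptions(precision=4,suppress=True)
o,m=pickle.load(open("pics/w2.pkl","rb"))
B=lambda u,v:(245+u/4-.4,150+v/4-.4)
R=Ro.from_rotvec(o["tool_rot"]).as_matrix();p=o["eef_pos"]
a=unproj(m,B(100,158.5),.071);b=unproj(m,B(700,167.5),.071)
print("axis",a,b,"yaw",np.arctan2(-(b-a)[0],(b-a)[1]))
g=unproj(m,B(308.5,165),.084)
for n,q in(("a",a),("b",b),("groove",g),("gtopL",unproj(m,B(290,165),.085)),("gtopR",unproj(m,B(327,165),.085)),
  ("wire",unproj(m,B(299,290),.18)),("handleTopL",unproj(m,B(244,330),.222)),("handleTopR",unproj(m,B(354,330),.222))):
    print(n,q,"in tool",R.T@(q-p))
# screws centres z .07
print("screwL",unproj(m,B(117,160),.07),"R",unproj(m,B(665,165),.07))
E
```

```text
axis [ 0.5396 -0.1794  0.071 ] [ 0.5513 -0.0504  0.071 ] yaw -0.09026601242823866
a [ 0.5396 -0.1794  0.071 ] in tool [ 0.1503 -0.0431 -0.0016]
b [ 0.5513 -0.0504  0.071 ] in tool [0.1503 0.0865 0.0006]
groove [ 0.5405 -0.1345  0.084 ] in tool [ 0.1373  0.0018 -0.004 ]
gtopL [ 0.5399 -0.1383  0.085 ] in tool [ 0.1363 -0.002  -0.0043]
gtopR [ 0.5405 -0.1307  0.085 ] in tool [ 0.1363  0.0056 -0.0043]
wire [ 0.5288 -0.1358  0.18  ] in tool [ 0.0413 -0.0003 -0.0156]
handleTopL [ 0.5156 -0.1405  0.222 ] in tool [-0.0007 -0.006  -0.0284]
handleTopR [ 0.5164 -0.1293  0.222 ] in tool [-0.0007  0.0053 -0.0284]
screwL [ 0.5405 -0.176   0.07  ] R [ 0.5505 -0.0577  0.07  ]
```

```bash
python3 - <<'E'
import pickle
from h import *
np.set_printoptions(precision=4,suppress=True)
o,m=pickle.load(open("pics/w1.pkl","rb"))
R=Ro.from_rotvec(o["tool_rot"]).as_matrix();p=o["eef_pos"]
for q in((322.2,196.2),(322,181.5),(322,210.5)):
    print(R.T@(unproj(m,q,.074)-p))
E
```

```text
[ 0.1163  0.0014 -0.0058]
[ 0.1163  0.0012 -0.0174]
[0.1163 0.0013 0.0058]
```

{"fn": "play_rows", "kwargs": {"moves": "0.03 0.002 -0.001 0.002 0 0;0.07 0.004 -0.002 0.004 0 0;0.12 0.006 -0.003 0.006 0 0;0.18 0.008 -0.004 0.01 0 0;0.24 0.01 -0.004 0.01 0 0;0.29 0.01 -0.004 0.01 0 0;0.33 0.01 -0.004 0.01 0 0;0.355 0.01 -0.004 0.01 0 0;0.37 0.01 -0.004 0.01 0 0;0.37 0.01 -0.004 0.01 0 0"}}

```text
time_s: 11.45
eef_pos: [0.5437, -0.1348, 0.1473]
tool_rot: [0.063, 1.57, -0.063]
force: [0.0, -0.4, -0.2]
opening: 0.156
```

```bash
python3 look.py w3; python3 - <<'E'
import cv2
f=cv2.imread("pics/w3.png");cv2.imwrite("pics/w3c.png",cv2.resize(f[160:330,220:440],None,fx=3.5,fy=3.5,interpolation=cv2.INTER_CUBIC))
E
```

```text
11.45 [ 0.5437 -0.1348  0.1473] force [ 0.0129 -0.4053 -0.2262] op 0.1556023292782888
[[-0.      0.0807  0.9967]
 [-0.      0.9967 -0.0807]
 [-1.     -0.     -0.    ]] yaw -0.08083376218400974
```

View pics/w3c.png

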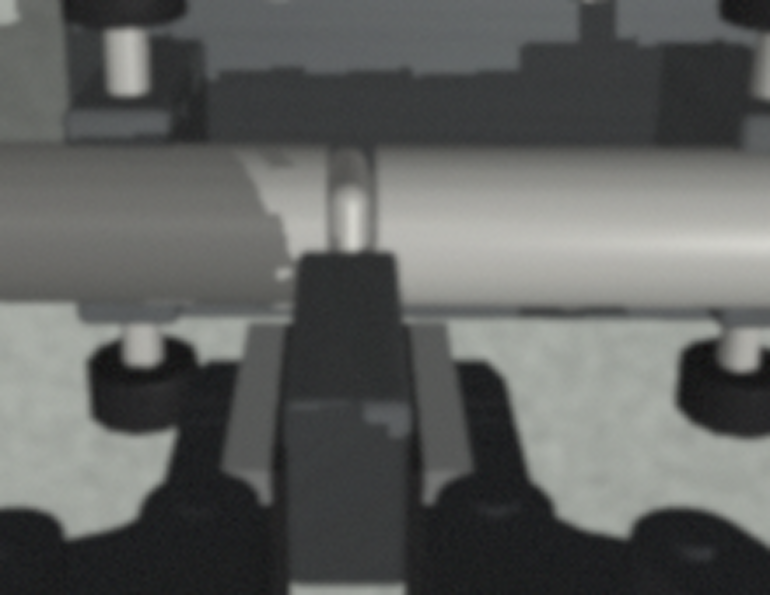

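```bash
python3 - <<'E'
import pickle
from h import *
np.set_printoptions(precision=4,suppress=True)
o,m=pickle.load(open("pics/w3.pkl","rb"))
B=lambda u,v:(220+u/3.5-.4,160+v/3.5-.4)
R=Ro.from_rotvec(o["tool_rot"]).as_matrix();p=o["eef_pos"]
def s(n,q,z): print(n,R.T@(unproj(m,B(*q),z)-p))
s("top back",(345,404),.164);s("top front",(345,584),.164);s("bottom back",(345,254),.122)
s("wire arm",(351,190),.106);s("wire at handle",(350,250),.106)
s("grooveL",(328,200),.085);s("grooveR",(376,200),.085)
s("shaft near",(600,145),.071);s("shaft far",(600,308),.071);s("shaft nearL",(100,143),.071);s("shaft farL",(100,300),.071)
E
```

```text
top back [-0.0167 -0.0008 -0.018 ]
top front [-0.0167 -0.0009  0.0052]
bottom back [ 0.0253 -0.0009 -0.0168]
wire arm [ 0.0413 -0.     -0.0203]
wire at handle [ 0.0413 -0.0002 -0.0103]
grooveL [ 0.0623 -0.004  -0.0105]
grooveR [ 0.0623  0.0043 -0.0105]
shaft near [ 0.0763  0.0455 -0.0157]
shaft far [0.0763 0.0477 0.0173]
shaft nearL [ 0.0763 -0.0457 -0.0162]
shaft farL [ 0.0763 -0.0479  0.0154]
```

The clip sits about 6 mm toward tool -z in the grip, so I'll shift by that much and then feel downward.

{"fn": "play_rows", "kwargs": {"moves": "0 0.001 0.006 0.003 0 0;0 0.001 0.014 0.006 0 0;0 0.001 0.022 0.01 0 0;0 0.001 0.028 0.013 0 0;0 0.001 0.03 0.013 0 0;0.01 0.001 0.03 0.013 0 0;0.025 0.001 0.03 0.013 0 0;0.04 0.001 0.03 0.013 0 0;0.05 0.001 0.03 0.013 0 0;0.055 0.001 0.03 0.013 0 0"}}

```text
time_s: 12.75
eef_pos: [0.5496, -0.1351, 0.1361]
tool_rot: [0.072, 1.57, -0.072]
force: [0.1, 0.2, -1.1]
opening: 0.155
```

{"fn": "play_rows", "kwargs": {"moves": "0.001 0 0 0 0 0;0.002 0 0 0 0 0;0.003 0 0 0 0 0;0.004 0 0 0 0 0;0.005 0 0 0 0 0;0.006 0 0 0 0 0;0.007 0 0 0 0 0;0.008 0 0 0 0 0;0.009 0 0 0 0 0;0.01 0 0 0 0 0"}}

```text
time_s: 14.0
eef_pos: [0.5497, -0.1352, 0.1343]
tool_rot: [0.072, 1.57, -0.072]
force: [-0.1, 0.6, -1.3]
opening: 0.153
```

{"fn": "play_rows", "kwargs": {"moves": "0.001 0 0 0 0 0;0.002 0 0 0 0 0;0.003 0 0 0 0 0;0.004 0 0 0 0 0;0.005 0 0 0 0 0;0.006 0 0 0 0 0;0.007 0 0 0 0 0;0.008 0 0 0 0 0;0.009 0 0 0 0 0;0.01 0 0 0 0 0"}}

```text
time_s: 15.25
eef_pos: [0.5497, -0.1351, 0.1323]
tool_rot: [0.072, 1.57, -0.072]
force: [-0.6, 0.1, -1.7]
opening: 0.155
```

{"fn": "play_rows", "kwargs": {"moves": "0.001 0 0 0 0 0;0.002 0 0 0 0 0;0.003 0 0 0 0 0;0.004 0 0 0 0 0;0.005 0 0 0 0 0;0.006 0 0 0 0 0;0.007 0 0 0 0 0;0.008 0 0 0 0 0;0.009 0 0 0 0 0;0.01 0 0 0 0 0"}}

```text
time_s: 16.5
eef_pos: [0.5497, -0.1351, 0.1303]
tool_rot: [0.072, 1.57, -0.072]
force: [0.1, 0.2, -1.2]
opening: 0.156
```

There's no contact 4 mm below where the full shaft would have stopped the clip, so the tips are over the groove.

{"fn": "play_rows", "kwargs": {"moves": "0.001 0 0 0 0 0;0.002 0 0 0 0 0;0.003 0 0 0 0 0;0.005 0 0 0 0 0;0.006 0 0 0 0 0;0.008 0 0 0 0 0;0.009 0 0 0 0 0;0.011 0 0 0 0 0;0.013 0 0 0 0 0;0.015 0 0 0 0 0"}}

```text
time_s: 17.75
eef_pos: [0.5499, -0.1352, 0.1275]
tool_rot: [0.071, 1.569, -0.072]
force: [-1.0, 0.7, 5.3]
opening: 0.157
```

{"fn": "play_rows", "kwargs": {"moves": "0.001 0 0 0 0 0;0.002 0 0 0 0 0;0.003 0 0 0 0 0;0.004 0 0 0 0 0;0.005 0 0 0 0 0;0.006 0 0 0 0 0;0.007 0 0 0 0 0;0.008 0 0 0 0 0;0.009 0 0 0 0 0;0.01 0 0 0 0 0"}}

```text
time_s: 19.0
eef_pos: [0.5503, -0.1354, 0.1261]
tool_rot: [0.071, 1.568, -0.072]
force: [-1.0, -0.1, 11.8]
opening: 0.149
```

{"fn": "play_rows", "kwargs": {"moves": "0.001 0 0 0 0 0;0.001 0 0 0 0 0;0.002 0 0 0 0 0;0.002 0 0 0 0 0;0.003 0 0 0 0 0;0.003 0 0 0 0 0;0.004 0 0 0 0 0;0.005 0 0 0 0 0;0.005 0 0 0 0 0;0.005 0 0 0 0 0"}}

```text
time_s: 20.25
eef_pos: [0.5501, -0.1354, 0.1249]
tool_rot: [0.071, 1.568, -0.072]
force: [-1.3, -0.7, 9.1]
opening: 0.151
```

Force is levelling off as the arms spread, so I'll continue down in 1 to 1.5 mm steps.

{"fn": "play_rows", "kwargs": {"moves": "0.001 0 0 0 0 0;0.001 0 0 0 0 0;0.002 0 0 0 0 0;0.003 0 0 0 0 0;0.004 0 0 0 0 0;0.005 0 0 0 0 0;0.006 0 0 0 0 0;0.007 0 0 0 0 0;0.007 0 0 0 0 0;0.007 0 0 0 0 0"}}

```text
time_s: 21.5
eef_pos: [0.5502, -0.1354, 0.1236]
tool_rot: [0.071, 1.568, -0.072]
force: [-0.3, -0.0, 11.2]
opening: 0.152
```

{"fn": "play_rows", "kwargs": {"moves": "0.001 0 0 0 0 0;0.001 0 0 0 0 0;0.002 0 0 0 0 0;0.003 0 0 0 0 0;0.004 0 0 0 0 0;0.005 0 0 0 0 0;0.006 0 0 0 0 0;0.007 0 0 0 0 0;0.007 0 0 0 0 0;0.007 0 0 0 0 0"}}

```text
time_s: 22.75
eef_pos: [0.5501, -0.1353, 0.122]
tool_rot: [0.071, 1.568, -0.072]
force: [-1.7, -0.9, 8.4]
opening: 0.155
```

{"fn": "play_rows", "kwargs": {"moves": "0.001 0 0 0 0 0;0.002 0 0 0 0 0;0.003 0 0 0 0 0;0.004 0 0 0 0 0;0.005 0 0 0 0 0;0.006 0 0 0 0 0;0.007 0 0 0 0 0;0.008 0 0 0 0 0;0.009 0 0 0 0 0;0.01 0 0 0 0 0"}}

```text
time_s: 24.0
eef_pos: [0.5497, -0.1355, 0.1194]
tool_rot: [0.071, 1.569, -0.072]
force: [1.2, -5.8, -0.1]
opening: 0.157
```

{"fn": "play_rows", "kwargs": {"moves": "0.001 0 0 0 0 0;0.002 0 0 0 0 0;0.003 0 0 0 0 0;0.004 0 0 0 0 0;0.005 0 0 0 0 0;0.006 0 0 0 0 0;0.007 0 0 0 0 0;0.008 0 0 0 0 0;0.009 0 0 0 0 0;0.01 0 0 0 0 0"}}

```text
time_s: 25.25
eef_pos: [0.5495, -0.1351, 0.1174]
tool_rot: [0.072, 1.57, -0.072]
force: [0.6, -0.7, -1.2]
opening: 0.157
```

{"fn": "play_rows", "kwargs": {"moves": "0.001 0 0 0 0 0;0.002 0 0 0 0 0;0.003 0 0 0 0 0;0.004 0 0 0 0 0;0.005 0 0 0 0 0;0.006 0 0 0 0 0;0.007 0 0 0 0 0;0.008 0 0 0 0 0;0.009 0 0 0 0 0;0.01 0 0 0 0 0"}}

```text
time_s: 26.5
eef_pos: [0.5496, -0.1352, 0.1153]
tool_rot: [0.071, 1.57, -0.072]
force: [1.8, 0.7, -3.1]
opening: 0.151
```

```bash
python3 look.py w4; python3 - <<'E'
import cv2
f=cv2.imread("pics/w4.png");cv2.imwrite("pics/w4c.png",cv2.resize(f[160:340,220:440],None,fx=3.3,fy=3.3,interpolation=cv2.INTER_CUBIC))
E
```

```text
26.5 [ 0.5496 -0.1352  0.1153] force [ 1.7569  0.7385 -3.0684] op 0.15142032824767626
[[-0.0002  0.0909  0.9959]
 [-0.0001  0.9959 -0.0909]
 [-1.     -0.0001 -0.0002]] yaw -0.09097995028670353
```

View pics/w4c.png

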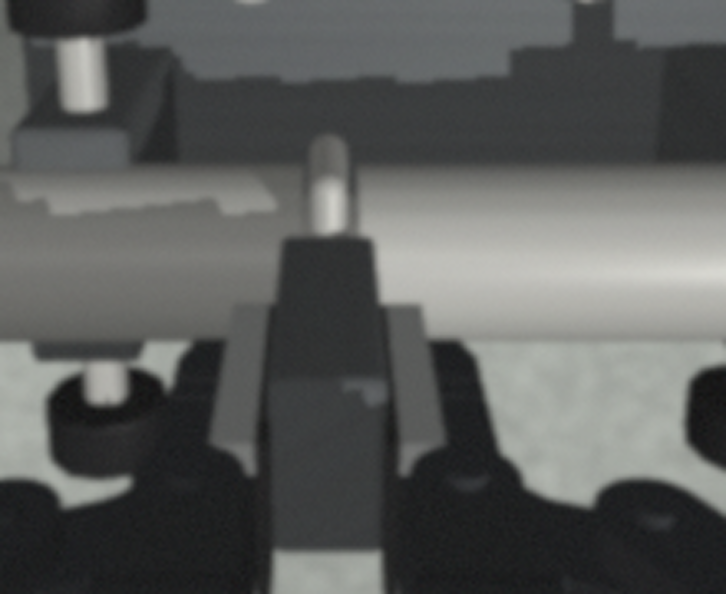

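The wire sits in the groove at crop (330,200), and the handle hasn't slipped in the jaws. About 4 mm remains.

{"fn": "play_rows", "kwargs": {"moves": "0.001 0 0 0 0 0;0.002 0 0 0 0 0;0.003 0 0 0 0 0;0.004 0 0 0 0 0;0.005 0 0 0 0 0;0.006 0 0 0 0 0;0.007 0 0 0 0 0;0.008 0 0 0 0 0;0.009 0 0 0 0 0;0.01 0 0 0 0 0"}}

```text
time_s: 27.8
eef_pos: [0.5496, -0.1353, 0.1134]
tool_rot: [0.071, 1.57, -0.072]
force: [0.4, -0.7, -3.3]
opening: 0.152
```

{"fn": "play_rows", "kwargs": {"moves": "0.001 0 0 0 0 0;0.001 0 0 0 0 0;0.002 0 0 0 0 0;0.002 0 0 0 0 0;0.003 0 0 0 0 0;0.004 0 0 0 0 0;0.005 0 0 0 0 0;0.005 0 0 0 0 0;0.005 0 0 0 0 0;0.005 0 0 0 0 0"}}

```text
time_s: 29.05
eef_pos: [0.5496, -0.135, 0.1124]
tool_rot: [0.072, 1.57, -0.071]
force: [1.1, 1.3, -6.0]
opening: 0.153
```

{"fn": "play_rows", "kwargs": {"moves": "0.001 0 0 0 0 0;0.001 0 0 0 0 0;0.002 0 0 0 0 0;0.002 0 0 0 0 0;0.003 0 0 0 0 0;0.004 0 0 0 0 0;0.005 0 0 0 0 0;0.005 0 0 0 0 0;0.005 0 0 0 0 0;0.005 0 0 0 0 0"}}

```text
time_s: 30.3
eef_pos: [0.5497, -0.1351, 0.1115]
tool_rot: [0.071, 1.569, -0.072]
force: [0.9, -0.1, -1.9]
opening: 0.149
```

{"fn": "play_rows", "kwargs": {"moves": "0.001 0 0 0 0 0;0.001 0 0 0 0 0;0.002 0 0 0 0 0;0.002 0 0 0 0 0;0.003 0 0 0 0 0;0.003 0 0 0 0 0;0.003 0 0 0 0 0;0.003 0 0 0 0 0;0.003 0 0 0 0 0;0.003 0 0 0 0 0"}}

```text
time_s: 31.55
eef_pos: [0.5497, -0.1352, 0.111]
tool_rot: [0.071, 1.569, -0.072]
force: [-0.0, 0.8, 4.9]
opening: 0.16
```

The crotch has landed: force turned to about +6 N at the expected height of 0.111 m. Now I'll release.

{"fn": "play_rows", "kwargs": {"moves": "0 0 0 0 0 0;0 0 0 0 0 0;0 0 0 0 0 0;0 0 0 0 0 0;0 0 0 0 0 0;0 0 0 0 0 0;0 0 0 0 0 0;0 0 0 0 0 0;0 0 0 0 0 0;0 0 0 0 0 0", "gripper": 0.45}}

```text
time_s: 32.8
eef_pos: [0.5497, -0.1352, 0.1109]
tool_rot: [0.072, 1.57, -0.072]
force: [-0.3, -0.5, -0.0]
opening: 0.553
```

{"fn": "play_rows", "kwargs": {"moves": "-0.02 0 0 0 0 0;-0.06 0 0 0 0 0;-0.12 0 0 0 0 0;-0.2 0 0 0 0 0;-0.29 0 0 0 0 0;-0.38 0 0 0 0 0;-0.46 0 0 0 0 0;-0.52 0 0 0 0 0;-0.55 0 0 0 0 0;-0.55 0 0 0 0 0"}}

```text
time_s: 34.05
eef_pos: [0.5497, -0.1352, 0.2211]
tool_rot: [0.072, 1.569, -0.072]
force: [-0.3, 0.2, -0.1]
opening: 0.55
```

```bash
python3 look.py w5; python3 - <<'E'
from h import *
f=cv2.imread("pics/w5.png")
s=bot.grab_frame("scene")[:,:,::-1]
cv2.imwrite("pics/scene5.png",s)
a=cv2.resize(f[120:270,230:430],(400,300),interpolation=cv2.INTER_CUBIC)
b=cv2.resize(s[105:205,205:325],(400,333),interpolation=cv2.INTER_CUBIC)[:300]
c=cv2.resize(s,(480,300));
cv2.imwrite("pics/fin.png",np.vstack([np.hstack([a,b]),np.hstack([c,np.zeros((300,320,3),np.uint8)])]))
E
```

```text
34.05 [ 0.5497 -0.1352  0.2211] force [-0.3304  0.1888 -0.1076] op 0.5496094240359582
[[ 0.0002  0.091   0.9958]
 [-0.0001  0.9958 -0.091 ]
 [-1.     -0.0001  0.0002]] yaw -0.09114726816410698
```

View pics/fin.png

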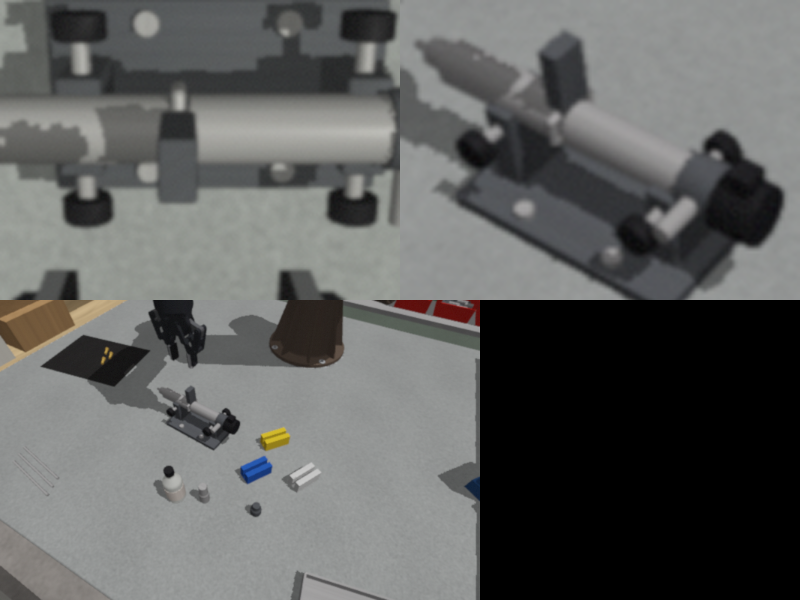

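```bash
python3 - <<'E'
import pickle
from h import *
np.set_printoptions(precision=4,suppress=True)
o,m=pickle.load(open("pics/w5.pkl","rb"));R=Ro.from_rotvec(o["tool_rot"]).as_matrix();p=o["eef_pos"]
for h,(y,x) in {"pred top":(0.128,(-.0012,(-.018,.006))),"pred bottom":(.086,(-.0012,(-.018,)))}.items():
    for dz in x:
        print(h,[proj(m,np.r_[ (p+R@[0,-.0005,dz])[:2], y+e]) for e in(0,.006)])
ms=bot.camera_model("scene")
c=p+R@[0,-.0005,-.006]
for z in(.086,.128,.136):
    q=proj(ms,np.r_[c[:2],z]);print("scene",z,q,"crop",(q-[205,105])*3.333+[400,0])
E
```

```text
pred top [array([319.0258, 213.0077]), array([319.0295, 216.1183])]Traceback (most recent call last):
  File "<stdin>", line 7, in <module>
ValueError: setting an array element with a sequence. The requested array has an inhomogeneous shape after 1 dimensions. The detected shape was (3,) + inhomogeneous part.
```

```bash
python3 - <<'E'
import pickle
from h import *
np.set_printoptions(precision=1,suppress=True)
o,m=pickle.load(open("pics/w5.pkl","rb"));R=Ro.from_rotvec(o["tool_rot"]).as_matrix();p=o["eef_pos"]
for z,dz in((.128,-.018),(.128,.006),(.086,-.018)):
    print(z,dz,[proj(m,np.r_[(p+R@[0,-.0005,dz])[:2],z+e]) for e in(0,.006)])
ms=bot.camera_model("scene");c=p+R@[0,-.0005,-.006]
for z in(.086,.128,.136):
    q=proj(ms,np.r_[c[:2],z]);print("scene",z,q,"crop",(q-[205,105])*3.333+[400,0])
E
```

```text
0.128 -0.018 [array([319., 190.]), array([319. , 192.6])]
0.128 0.006 [array([319. , 222.5]), array([319. , 225.8])]
0.086 -0.018 [array([319. , 174.9]), array([319. , 176.8])]
scene 0.086 [255.4 133.4] crop [568.1  94.8]
scene 0.128 [252.7 116.6] crop [558.9  38.5]
scene 0.136 [252.1 113.2] crop [557.   27.2]
```

```bash
python3 -c "
from station import bot
print(bot.job_done())"
```

```text
the job is handed in; nothing more can be done
None
```

The clip is home in the injector shaft's groove and released, and I handed the job in at about 34 s of robot time. No verdict was reported.

- **What I did:** I took the clip from the aluminium rack by its handle and shifted 6 mm because it sat off-centre in the rack. I then lowered it in 1–3 mm steps onto the groove, which is about 18–20 mm from mid-shaft on the nozzle side.
- **Insertion forces:** The tips touched at the height expected over the groove. Readings were 5–12 N (about 7–13 N with the clip's weight) while the arms spread. The clip then pulled itself down, and about 6 N of contact showed at the expected home height. Force was read only at the end of each step, so brief peaks in between were not seen.
- **Last checks:** After release the force read zero. The final pictures show the handle upright within about 1–2 px of where a seated clip should appear. The cap nut, socket, bottle and both look-alike racks appear unmoved. The arm angles (jaw_a, jaw_b) could not be read directly.
- **One disagreement:** The top camera put the groove about 2 mm farther toward the nozzle than the wrist camera. I followed the wrist camera, and the contact heights agreed with it.

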